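Gauge a bar stub in the taper slot

ROBOT

A 6-joint arm with a two-finger parallel gripper is mounted at the origin on the work surface. World frame = base frame: x ahead of the robot, y to its left, z up, the work surface at z = 0. Lengths are in m, angles in rad, forces in N, time in s.
With the tool pointing down it reaches from about 0.25 to 0.775 m from the base axis. Payload 4 kg.
Tool frame: the origin (TCP) lies on the centre line of the jaws, within the pads' length; the fingertips stand 8 mm ahead of it and the grasp point (between the pads) lies 11 mm behind it; z points along the fingers, y is the direction in which the jaws open and shut (so a half turn about z gives the same grasp; the last joint's range is limited). The gripper opens to 94 mm and grips with 3 to 60 N. Pads are 16 mm wide; open, the fingers measure 119 mm over their backs; the gripper's body (75 mm by 177 mm) begins 78 mm behind the grasp point.
Start: joints at [-1.437, 0.087, 1.371, -0, 1.684, -0.103], TCP at [0.129, -0.535, 0.214] pointing down, gripper open.
Joint ranges: [-3.1, 3.1], [-0.76, 2.03], [0.27, 2.55], [-1.08, 4.22], [0.17, 2.65], [-2.57, 2.57]. Speed limits (rad/s): [2.79, 2.79, 3.14, 3.14, 3.14, 3.14].

INTERFACE

Orientations are given as [roll, pitch, yaw] about the fixed x, y, z axes, in that order (R = Rz(yaw) Ry(pitch) Rx(roll)).
In Python, from bench import robot gives the robot as it stands.
- The arm moves only by the shell command python3 -m crank 'ROWS' [OPENING]. ROWS is JSON, a list of rows, each a list of 4 numbers: the shift along the tool's x, y, z scaled (see below), then the turn about the tool's z scaled (see below). A call has exactly 10 rows; each row shifts and turns the commanded pose from where the row before left it, along the tool's axes as they then stand; what a row does not reach is not made up. The controller multiplies each number of a shift by 0.2 m and each number of a turn by pi/2 rad. A row lasts 1/8 s, in which the tool goes at most 62.5 mm and 10.7 degrees, less where a joint would pass 70% of its speed; a pose out of reach is approached as far as the arm can. A call with a number of a shift or a turn outside -1 to 1 is refused whole. A call with a gripper value outside its range is refused whole. OPENING is the gripper command: -1 is fully open, 1 is shut, values between are in proportion, set as the call begins (- or left out, the last holds). The fingers move at their own pace and stop on an object; the grip force is fixed at half the most. Time passes only in rows, so rows that do not move let the fingers close, or fill a call up. It gives the time, the measured TCP pose, the force and the opening at its end, in the units of the state.
- robot.get_obs(): the state, without advancing time (a new reading comes with each control period).
- robot.snapshot(name): name is "scene" or "top"; returns (picture, depth): 384x512x3 uint8, red, green, blue; 384x512 float32, m along the optical axis (not along the pixel's ray), 0 where there is no reading.
- robot.camera_params(name): a dict with "fx", "fy", "cx", "cy" (pixels), "world_from_camera" (4x4, takes a point from camera to world coordinates). Camera axes: x right, y down, z forward; pixel columns grow to the right and rows downward; lengths in m; the calibration is good to about 2 mm. A picture is of the moment at which its call begins. camera_params takes no time and is no camera call.
- robot.close_job(): hands the job in, once; it reports no verdict.
The state is a dict: "time": time; "joint_positions": joint angles; "qvel": joint speeds; "joint_torque": joint torques, N m; "tool_pos": TCP position; "ee_rot": TCP orientation; "wrist_force": force on the tool from outside, world axes, zero at the start; "wrist_torque": the same for the moment, N m; "width": finger opening in m.
Only numpy, scipy, OpenCV 4.12 (cv2) and the standard library are available. Lean on these libraries where they do the work, as an engineer would, in place of code of your own. Each camera call takes 0.05 s, during which the arm holds its last target.

TASK

Find the size of the loose blue bar stub on the taper gauge: stand it in the wide mouth of the slot, lengthwise, and slide it along the floor of the slot with a firm push of about 10 N until it wedges between both rails, without forcing it. Leave it wedged there, then slide the orange cursor gently up until its nose just touches the bar, so that the size can be read, and let go. Leave the other things on the bench alone.

Things in the scene. Friction and masses are not known exactly. Their poses are not given: they have to be found in the camera images.
- bar: Loose upright blue-anodised aluminium bar stub, a rectangular block of about 0.25 kg, 40 mm long (its x), 80 mm tall (its z) and of UNKNOWN width (its y), 24 to 32 mm: one side face is at y = -14 mm, the other somewhere from y = +10 to +18 mm. Origin: underside, at mid length. It goes in either end first; unheld and pushed above mid height it tips.
- gauge: Taper gauge fixed to the bench: aluminium base plate 290 mm long (x), 120 mm wide (y), 6 mm thick, with coloured size bands and two steel rails. Origin: centre of the plate's underside. The slot between the rails runs along the gauge's x, centred on y = 0: 50 mm wide at its mouth (x = -115 mm), narrowing evenly to 21 mm at x = +35 mm. The plate is its floor, 6 mm above the bench.
- slot_mouth (a point): Middle of the slot's mouth on its floor (gauge x = -115 mm), axes as the gauge's. A bar stops where the slot is as wide as its leading end: leading end 93 mm (bar 32 mm wide) to 135 mm (24 mm wide) from here along +x, and some mm farther as it is pressed. Pushed home, it stays wedged by friction when let go.
- rail_left: Steel rail on the gauge's +y side, 151 mm long, 18 mm thick, 30 mm high (its top 36 mm above the bench). Origin: on the slot face at mid length, at the foot; its x runs along the face towards the narrow end, its y out of the slot.
- rail_right: Same as rail_left, on the gauge's -y side (the slot face is its y = 0 plane; its y points into the slot).
- cursor_nose (a point): Middle of the flat nose of the orange plastic cursor. The nose looks to the gauge's -x, at the bar. The cursor slides along the slot's centre line; its tongue (50 mm long, 14 mm wide, up to 29 mm above the bench) runs between the rails. Resists sliding with about 1 N and stays where it is left.
- cursor_post (a point): Grip point on the cursor's upright post, 40 mm behind the nose (towards the gauge's +x), 61 mm above the bench. The post is 20 mm long along the slot, 14 mm wide across it, its top 77 mm above the bench.
- cursor (a joint): Travel of the cursor in m: 0 with the nose at gauge x = +50 mm, growing as it slides towards the mouth, to at most 0.1.
- green_bin: Bystander: loose small green open bin 120 x 100 mm, 60 mm high. Origin: centre of underside.
- coupling: Bystander: loose steel coupling, 38 mm diameter, 40 mm high. Origin: centre of underside.
- plug: Bystander: loose brass plug, 44 mm diameter, 33 mm high. Origin: centre of underside.

How it is judged:
By the outcome, as a careful person would: the job done as asked, in the order asked, and still so for the second after the job is handed in, with the robot touching nothing.
It also fails if it takes over 72 s, if anything falls off the work surface, if the arm or the gripper's body presses on something with over 40 N, if the wrist force passes 120 N, or if a joint passes its speed limit or range.

## Working session

There is one attempt and no reset: what is moved stays moved. The work goes in short steps, Python scripts to look and compute and a shell command to move; the robot and the scene stay as the last step left them, time stands still between calls to the robot, and variables do not carry over. Pictures are saved under pics/ and viewed, and the job is handed in when it is done.

```bash
ls; mkdir -p pics
python3 - <<'E'
from bench import robot
import cv2, numpy as np
o=robot.get_obs(); print({k:np.round(v,3).tolist() for k,v in o.items()})
for n in ("scene","top"):
    p,d=robot.snapshot(n); cv2.imwrite(f"pics/{n}0.png",p[:,:,::-1]); np.savez(f"pics/{n}0.npz",p=p,d=d)
    c=robot.camera_params(n); print(n,{k:np.round(v,4).tolist() for k,v in c.items()})
E
```

```text
pics
{'time': 0.0, 'joint_positions': [-1.437, 0.088, 1.372, 0.0, 1.684, -0.103], 'qvel': [-0.001, -0.0, 0.001, 0.0, -0.002, 0.001], 'joint_torque': [0.001, -34.019, -30.243, 0.072, 0.033, -0.0], 'tool_pos': [0.129, -0.534, 0.212], 'ee_rot': [-3.139, -0.0, 0.237], 'wrist_force': [-0.57, 0.283, -0.385], 'wrist_torque': [0.009, 0.005, 0.015], 'width': 0.094}
scene {'fx': 382.6639, 'fy': 382.6639, 'cx': 254.3615, 'cy': 188.8859, 'world_from_camera': [[0.1612, 0.7659, -0.6224, 1.1683], [0.9869, -0.1305, 0.095, -0.1123], [-0.0084, -0.6296, -0.7769, 0.7649], [0.0, 0.0, 0.0, 1.0]]}
top {'fx': 477.8143, 'fy': 477.8143, 'cx': 250.7472, 'cy': 190.9504, 'world_from_camera': [[0.0201, -0.9906, 0.1352, 0.4354], [-0.9998, -0.02, 0.0023, -0.001], [0.0005, -0.1352, -0.9908, 1.2329], [0.0, 0.0, 0.0, 1.0]]}
```

View pics/scene0.png

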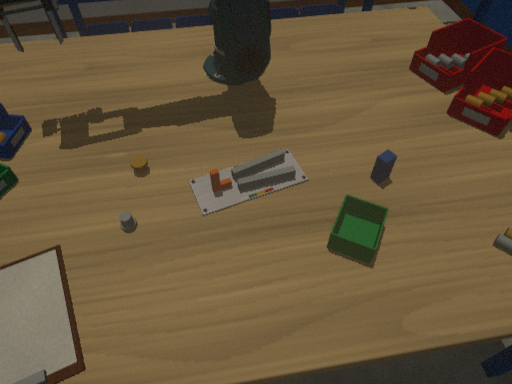

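View pics/top0.png

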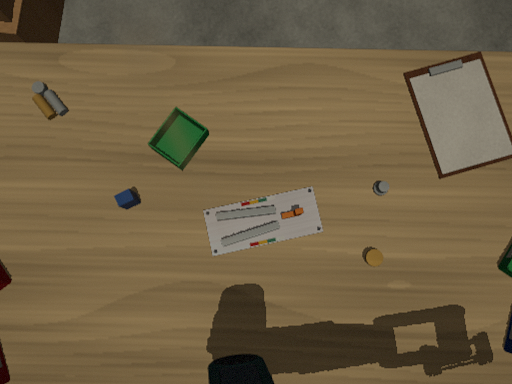

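The scene view shows the gauge at about (248,182), its mouth to the right, with the bar at (383,166). In the top view the gauge is at (263,221), the bar at (127,198) and the orange cursor at (292,213). Next I'll measure them.

```bash
cat > h.py <<'E'
import numpy as np, cv2
from bench import robot
def cloud(n,d):
    c=robot.camera_params(n); v,u=np.indices(d.shape)
    P=np.stack([(u-c['cx'])*d/c['fx'],(v-c['cy'])*d/c['fy'],d],-1)
    T=np.array(c['world_from_camera']); W=P@T[:3,:3].T+T[:3,3]; W[d<=0]=np.nan; return W
def proj(n,X):
    c=robot.camera_params(n);T=np.array(c['world_from_camera']);p=(np.atleast_2d(X)-T[:3,3])@T[:3,:3]
    return np.stack([c['fx']*p[:,0]/p[:,2]+c['cx'],c['fy']*p[:,1]/p[:,2]+c['cy']],-1)
def snap(n,tag):
    p,d=robot.snapshot(n); cv2.imwrite(f"pics/{n}{tag}.png",p[:,:,::-1]); np.savez(f"pics/{n}{tag}.npz",p=p,d=d); return p,d
def load(n,tag):
    z=np.load(f"pics/{n}{tag}.npz"); return z['p'],z['d']
def crop(n,tag,u0,u1,v0,v1,s=6):
    p,_=load(n,tag); c=cv2.resize(p[v0:v1,u0:u1],None,fx=s,fy=s,interpolation=cv2.INTER_CUBIC)
    cv2.imwrite(f"pics/{n}{tag}_c{u0}_{v0}.png",c[:,:,::-1])
E
python3 - <<'E'
from h import *
np.set_printoptions(precision=4,suppress=True)
for n in ("scene","top"):
    p,d=load(n,"0"); W=cloud(n,d); hsv=cv2.cvtColor(p,cv2.COLOR_RGB2HSV)
    u,v=proj(n,[0.45,0.1,0.0])[0]; print(n,"tcp px",proj(n,robot.get_obs()['tool_pos']))
    h,s,val=[hsv[...,i].astype(int) for i in range(3)]
    reg=(np.abs(W[...,1])<.45)&(W[...,0]>.2)&(W[...,0]<.9)
    for nm,m in (("blue",(h>105)&(h<130)&(s>80)&reg),("orange",(h<13)&(s>150)&reg&(W[...,2]>.008)),("green",(h>45)&(h<80)&(s>120)&reg),("brass",(h>13)&(h<25)&(s>150)&(W[...,2]>.02)&reg)):
        k,l,st,ce=cv2.connectedComponentsWithStats(m.astype(np.uint8))
        for i in range(1,k):
            if st[i,4]<15: continue
            w=W[l==i]; print(nm,st[i].tolist(),"med",np.nanmedian(w,0),"min",np.nanmin(w,0),"max",np.nanmax(w,0))
    flat=reg&(np.abs(W[...,2])<.006); print("table z",np.nanmedian(W[...,2][flat]))
    g=reg&(W[...,2]>.003)&(W[...,2]<.010)&(s<60)&(val>100); w=W[g]; print("plate",len(w),np.nanmedian(w,0)); print(cv2.minAreaRect((w[:,:2]*1000).astype(np.float32)))
crop("top","0",195,335,175,265,5); crop("scene","0",180,320,140,220,5); crop("scene","0",360,410,140,190,8); crop("top","0",100,160,170,220,8)
E
```

```text
scene tcp px [[40.414  43.6559]]
blue [379, 150, 17, 13, 116] med [0.5727 0.3108 0.0807] min [0.5525 0.2915 0.0776] max [0.5898 0.33   0.0834]
orange [210, 170, 7, 6, 24] med [ 0.5512 -0.1168  0.0766] min [ 0.543  -0.1252  0.0688] max [ 0.5565 -0.1103  0.0787]
orange [218, 178, 13, 9, 44] med [ 0.544  -0.0915  0.0288] min [ 0.5347 -0.1086  0.0188] max [ 0.5518 -0.0782  0.0436]
green [331, 195, 25, 41, 78] med [0.7072 0.1491 0.0602] min [0.657  0.1178 0.0544] max [0.7575 0.2012 0.063 ]
green [337, 209, 52, 41, 1031] med [0.7262 0.2023 0.005 ] min [0.6723 0.1288 0.0007] max [0.8058 0.2638 0.0635]
brass [131, 156, 16, 14, 163] med [ 0.4418 -0.3082  0.0338] min [ 0.4196 -0.3268  0.0218] max [ 0.4591 -0.2877  0.0372]
table z 0.0009064917206720313
plate 2159 [ 0.5633 -0.1111  0.0067]
((633.3609008789062, -198.24212646484375), (204.69775390625, 707.3609619140625), 32.675662994384766)
top tcp px [[510.4841 414.0664]]
blue [115, 189, 25, 20, 251] med [0.5672 0.3084 0.0793] min [0.5511 0.2877 0.0065] max [0.5913 0.3316 0.0872]
orange [293, 211, 7, 5, 15] med [ 0.5429 -0.1067  0.0516] min [ 0.5401 -0.1207  0.0238] max [ 0.5494 -0.1049  0.0782]
green [148, 107, 61, 63, 1558] med [0.7358 0.1912 0.0065] min [ 0.6556  0.1171 -0.0038] max [0.8076 0.2623 0.0665]
brass [365, 249, 18, 17, 238] med [ 0.4392 -0.3075  0.0336] min [ 0.4196 -0.3288  0.0217] max [ 0.4593 -0.2859  0.0398]
table z 0.0009012535792778387
plate 3377 [ 0.5267 -0.0598  0.0068]
((633.0951538085938, -197.35379028320312), (206.47332763671875, 708.4160766601562), 32.52368927001953)
```

View pics/top0_c195_175.png

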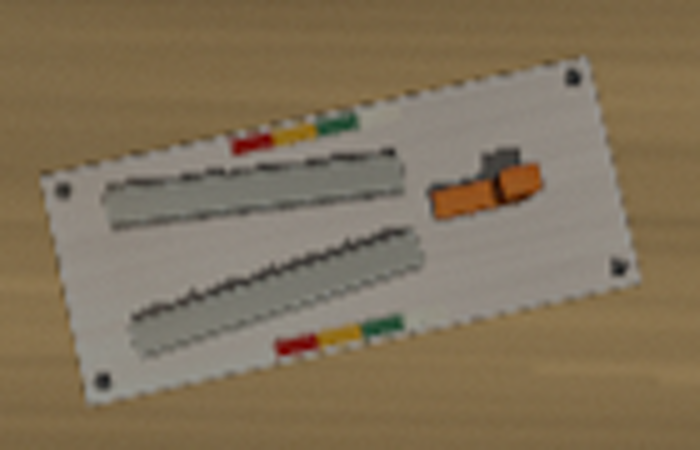

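View pics/scene0_c180_140.png

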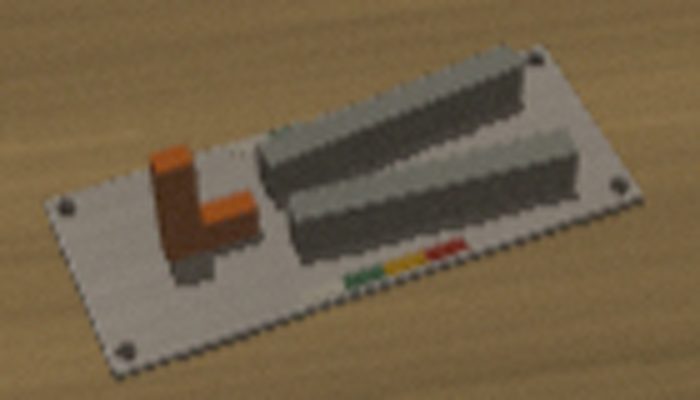

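View pics/scene0_c360_140.png

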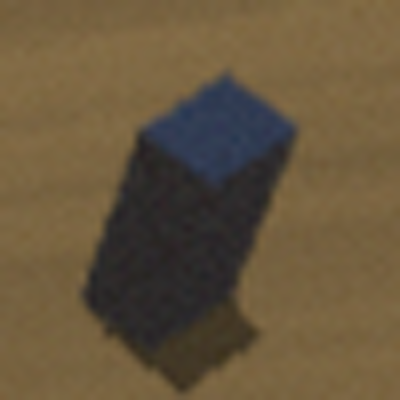

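View pics/top0_c100_170.png

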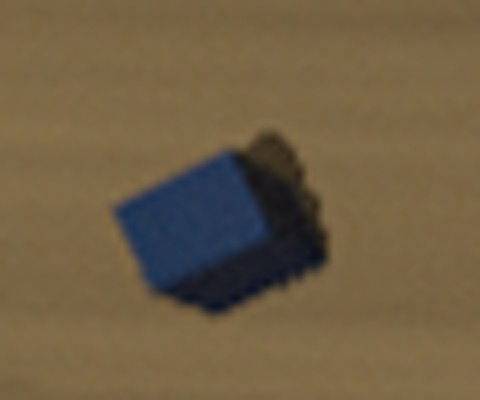

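```bash
cat > meas.py <<'E'
from h import *
np.set_printoptions(precision=4,suppress=True)
def rect(w,nm):
    (c,s,a)=cv2.minAreaRect((w[:,:2]*1000).astype(np.float32)); b=cv2.boxPoints((c,s,a))
    e=b[1]-b[0],b[2]-b[1]; L=max(e,key=np.linalg.norm); ang=np.degrees(np.arctan2(L[1],L[0]))%180
    print(nm,len(w),"c",np.round(c,1),"size",np.round(s,1),"long axis deg",round(ang,2)); return np.array(c)/1000,ang
# pixel polygon corners -> ray at known z
def ray(n,uv,z):
    c=robot.camera_params(n);T=np.array(c['world_from_camera']);uv=np.atleast_2d(uv)
    d=np.stack([(uv[:,0]-c['cx'])/c['fx'],(uv[:,1]-c['cy'])/c['fy'],np.ones(len(uv))],-1)@T[:3,:3].T
    return T[:3,3]+d*((z-T[2,3])/d[:,2])[:,None]
E
python3 - <<'E'
from meas import *
for n in ("scene","top"):
    p,d=load(n,"0"); W=cloud(n,d); hsv=cv2.cvtColor(p,cv2.COLOR_RGB2HSV); s=hsv[...,1].astype(int); val=hsv[...,2].astype(int)
    reg=(W[...,0]>.4)&(W[...,0]<.68)&(W[...,1]>-.22)&(W[...,1]<.15)
    m=(reg&(s<75)&(val>95)).astype(np.uint8)
    k,l,st,ce=cv2.connectedComponentsWithStats(m); i=1+np.argmax(st[1:,4]); print(st[i])
    cnt=max(cv2.findContours((l==i).astype(np.uint8),cv2.RETR_EXTERNAL,cv2.CHAIN_APPROX_NONE)[0],key=len)[:,0].astype(float)
    w=ray(n,cnt,.006); rect(w,n+" plate outline")
    reg=(abs(W[...,0]-.572)<.05)&(abs(W[...,1]-.309)<.05)&(W[...,2]>.074)
    w=W[reg]; rect(w,n+" bar top"); print(np.median(w,0))
# hand corners
f=lambda a,o,s:(np.array(a,float)+.5)/s-.5+np.array(o)
for n,a,o,sc,z in (("top",[(42,175),(588,57),(640,283),(90,403)],(195,175),5,.006),
    ("scene",[(46,205),(545,42),(645,200),(118,378)],(180,140),5,.006),
    ("top",[(115,210),(235,152),(270,238),(152,290)],(100,170),8,.08),("scene",[(138,132),(228,73),(298,130),(218,187)],(360,140),8,.08)):
    w=ray(n,f(a,o,sc),z); print(n,w[:,:2].tolist(),"mean",w.mean(0)); e=np.diff(np.vstack([w,w[:1]]),axis=0); print(np.linalg.norm(e,axis=1),np.degrees(np.arctan2(e[:,1],e[:,0])))
E
```

```text
[ 189  149  119   66 2444]
scene plate outline 629 c [523.5 -30.9] size [129.4 291.1] long axis deg 104.26
scene bar top 178 c [570.7 311. ] size [30.9 42.6] long axis deg 119.54
[0.5727 0.3099 0.0803]
[ 203  186  120   70 4728]
top plate outline 370 c [526.9 -30.4] size [121.5 291. ] long axis deg 103.62
top bar top 215 c [572.3 311.4] size [30.3 40.7] long axis deg 116.89
[0.5717 0.311  0.0802]
top [[0.5518296585141251, 0.12392918578334709], [0.6190154115347483, -0.15735487915472973], [0.5024787684142455, -0.18432166912329992], [0.4358784495096101, 0.09558396368229273]] mean [ 0.5273 -0.0305  0.006 ]
[0.2892 0.1196 0.2877 0.1194] [ -76.5664 -166.971   103.384    13.737 ]
scene [[0.5042767088616603, -0.18325162143449536], [0.431412157830368, 0.09844352099917711], [0.5533657776946913, 0.12455090314647707], [0.6204703510051144, -0.15481794375823463]] mean [ 0.5274 -0.0288  0.006 ]
[0.291  0.1247 0.2873 0.1196] [ 104.5025   12.0833  -76.4934 -166.2494]
top [[0.5740753394255815, 0.3340423991620482], [0.5926012966326207, 0.29855206282709146], [0.5664651839313561, 0.28648714638799627], [0.5498877877694944, 0.3213934889608028]] mean [0.5708 0.3101 0.08  ]
[0.04   0.0288 0.0386 0.0273] [ -62.4354 -155.2211  115.4035   27.6074]
scene [[0.5675200669249529, 0.2860460472425054], [0.5478982911546652, 0.32293525616295493], [0.5750255017381029, 0.3347942013279287], [0.5936184702034514, 0.30159809426660145]] mean [0.571  0.3113 0.08  ]
[0.0418 0.0296 0.038  0.0304] [ 118.009    23.613   -60.747  -149.2093]
```

```bash
cat > plan.py <<'E'
import numpy as np
def sim(p,yaw,rows):
    p=np.array(p,float)
    for a,b,c,t in rows:
        p=p+.2*(a*np.array([np.cos(yaw),np.sin(yaw),0])+b*np.array([np.sin(yaw),-np.cos(yaw),0])+c*np.array([0,0,-1]))
        yaw-=t*np.pi/2   # tool z down
    return p,yaw
def plan(p,yaw,tp,tyaw,n,step=.06,tstep=.17):
    rows=[];p=np.array(p,float)
    for i in range(n):
        d=np.array(tp)-p;L=np.linalg.norm(d); d=d*min(1,step/max(L,1e-9))
        t=-np.clip(tyaw-yaw,-tstep,tstep)/(np.pi/2)
        r=[d@[np.cos(yaw),np.sin(yaw),0]/.2,d@[np.sin(yaw),-np.cos(yaw),0]/.2,-d[2]/.2,t]
        r=[round(float(x),3) for x in r]; rows.append(r); p,yaw=sim(p,yaw,[r])
    return rows,p,yaw
E
python3 - <<'E'
from plan import *
r,p,y=plan([.129,-.535,.214],.237,[.571,.311,.16],2.042,20)
print(r[:10]);print(r[10:]);print(p,y)
E
```

```text
[[0.197, -0.225, 0.017, -0.108], [0.232, -0.189, 0.017, -0.108], [0.261, -0.147, 0.017, -0.108], [0.282, -0.101, 0.017, -0.108], [0.295, -0.052, 0.017, -0.108], [0.3, -0.001, 0.017, -0.108], [0.295, 0.049, 0.017, -0.108], [0.283, 0.099, 0.017, -0.108], [0.262, 0.145, 0.017, -0.108], [0.234, 0.187, 0.017, -0.108]]
[[0.199, 0.224, 0.017, -0.069], [0.174, 0.244, 0.017, -0.0], [0.174, 0.244, 0.017, -0.0], [0.173, 0.244, 0.017, -0.0], [0.174, 0.244, 0.017, -0.0], [0.162, 0.228, 0.015, -0.0], [-0.0, 0.0, -0.0, -0.0], [-0.0, 0.0, -0.0, -0.0], [-0.0, 0.0, -0.0, -0.0], [-0.0, 0.0, -0.0, -0.0]]
[0.5709269  0.31098041 0.16      ] 2.0418449794873363
```

```bash
python3 -m crank '[[0.2,-0.22,0,-0.1],[0.23,-0.19,0,-0.1],[0.26,-0.15,0,-0.1],[0,0,0,0],[0,0,0,0],[0,0,0,0],[0,0,0,0],[0,0,0,0],[0,0,0,0],[0,0,0,0]]'
python3 - <<'E'
from plan import *
print(sim([.129,-.535,.214],.237,[[0.2,-0.22,0,-0.1],[0.23,-0.19,0,-0.1],[0.26,-0.15,0,-0.1]]))
E
```

```text
time: 1.35
tool_pos: [0.214, -0.3771, 0.2135]
ee_rot: [3.142, 0.0, 0.708]
wrist_force: [0.7, 0.5, 0.4]
width: 0.094
(array([ 0.21402439, -0.37730039,  0.214     ]), 0.708238898038469)
```

The motion model matches the robot. Next I'll go above the bar.

Run:
```python
from plan import *
r,p,y=plan([.214,-.3773,.214],.7082,[.571,.311,.16],2.042,16)
print(r[:10]);print(r[10:]);print(p,y)
```

```text
[[0.277, -0.112, 0.021, -0.108], [0.292, -0.064, 0.021, -0.108], [0.299, -0.013, 0.021, -0.108], [0.297, 0.037, 0.021, -0.108], [0.286, 0.087, 0.021, -0.108], [0.268, 0.134, 0.021, -0.108], [0.241, 0.177, 0.021, -0.108], [0.208, 0.215, 0.021, -0.093], [0.174, 0.243, 0.021, -0.0], [0.174, 0.243, 0.02, -0.0]]
[[0.174, 0.244, 0.021, -0.0], [0.174, 0.243, 0.02, -0.0], [0.167, 0.234, 0.02, -0.0], [0.0, -0.0, -0.0, -0.0], [0.0, -0.0, -0.0, -0.0], [0.0, -0.0, -0.0, -0.0]]
[0.57103276 0.31096971 0.16      ] 2.0418060814488674
```

```bash
python3 -m crank '[[0.277,-0.112,0.02,-0.108],[0.292,-0.064,0.02,-0.108],[0.299,-0.013,0.02,-0.108],[0.297,0.037,0.02,-0.108],[0.286,0.087,0.02,-0.108],[0.268,0.134,0.02,-0.108],[0.241,0.177,0.02,-0.108],[0.208,0.215,0.02,-0.093],[0.174,0.243,0.02,0],[0.174,0.243,0.02,0]]' && python3 -m crank '[[0.174,0.244,0.02,0],[0.174,0.243,0.02,0],[0.167,0.234,0.02,0],[0,0,0.02,0],[0,0,0,0],[0,0,0,0],[0,0,0,0],[0,0,0,0],[0,0,0,0],[0,0,0,0]]'
python3 - <<'E'
from meas import *
p,d=snap("scene","1"); snap("top","1"); crop("scene","1",320,450,80,200,5); crop("top","1",80,200,140,240,5)
E
```

```text
time: 2.6
tool_pos: [0.4902, 0.1561, 0.1735]
ee_rot: [3.141, 0.001, 2.042]
wrist_force: [0.4, -0.5, 0.3]
width: 0.0939
time: 3.85
tool_pos: [0.5712, 0.3111, 0.1575]
ee_rot: [3.141, 0.0, 2.041]
wrist_force: [1.2, 0.2, 1.1]
width: 0.0941
```

View pics/scene1_c320_80.png

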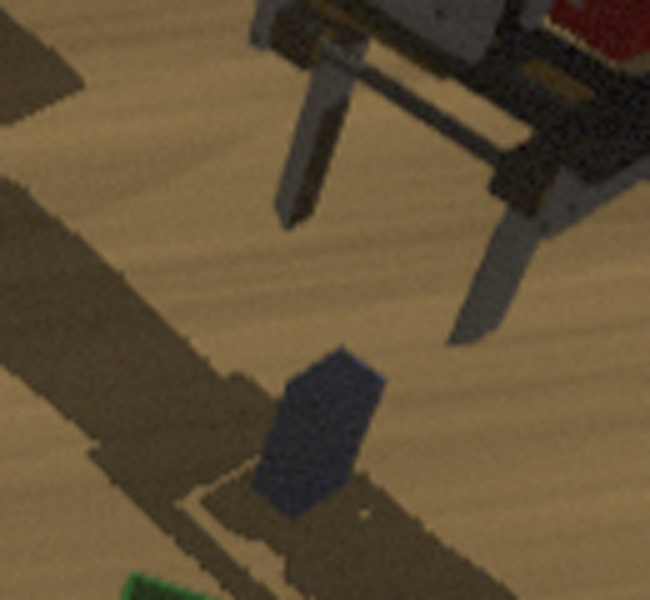

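View pics/top1.png

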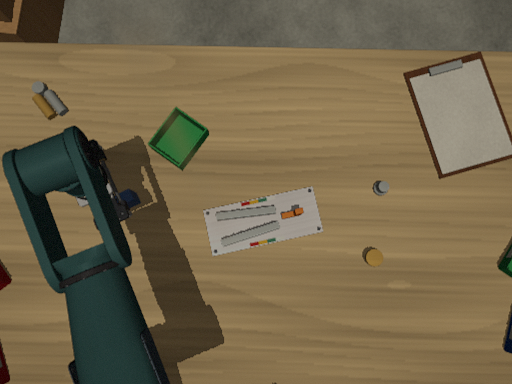

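In the scene crop the fingers, with tips at (290,215) and (470,335), straddle the bar at (320,430). I'll descend and close.

```bash
python3 -m crank '[[0,0,0.08,0],[0,0,0.08,0],[0,0,0.08,0],[0,0,0.08,0],[0,0,0.08,0],[0,0,0.08,0],[0,0,0.06,0],[0,0,0.03,0],[0,0,0,0],[0,0,0,0]]' 0.2 ; python3 -m crank '[[0,0,0,0],[0,0,0,0],[0,0,0,0],[0,0,0,0],[0,0,0,0],[0,0,0,0],[0,0,0,0],[0,0,0,0],[0,0,0,0],[0,0,0,0]]' 1
```

```text
time: 5.2
tool_pos: [0.5717, 0.3114, 0.0443]
ee_rot: [3.14, 0.0, 2.042]
wrist_force: [-0.9, -0.2, 0.0]
width: 0.0378
time: 6.45
tool_pos: [0.5715, 0.3114, 0.0443]
ee_rot: [3.141, 0.0, 2.042]
wrist_force: [-0.4, -1.4, 5.7]
width: 0.0287
```

Run:
```python
from meas import *
a=np.radians(-76.5); ex=np.array([np.cos(a),np.sin(a)]); ey=np.array([-ex[1],ex[0]]); c0=np.array([.5272,-.03])
for n,tag in (("scene","0"),("top","0"),("top","1")):
    p,d=load(n,tag); W=cloud(n,d); g=np.stack([(W[...,:2]-c0)@ex,(W[...,:2]-c0)@ey],-1)*1000
    m=(W[...,2]>.030)&(W[...,2]<.042)&(abs(g[...,0]+40)<85)&(abs(g[...,1])<55)
    for s,nm in ((1,"L"),(-1,"R")):
        q=g[m&(s*g[...,1]>3)]
        if len(q)<50: continue
        c,sz,an=cv2.minAreaRect(q.astype(np.float32)); vx,vy,x0,y0=cv2.fitLine(q.astype(np.float32),cv2.DIST_HUBER,0,.01,.01).ravel()
        print(n,nm,len(q),"rect c",np.round(c,1),np.round(sz,1),"fit mean",x0,y0,"slope deg",np.degrees(np.arctan2(vy,vx)),"y at -40:",y0+vy/vx*(-40-x0))
    # orange post
    hsv=cv2.cvtColor(p,cv2.COLOR_RGB2HSV); o=(hsv[...,0]<15)&(hsv[...,1]>130)&(abs(g[...,0]-80)<45)&(abs(g[...,1])<30)
    q=g[o];z=W[...,2][o]; print(" orange x",np.round(np.percentile(q[:,0],[2,98]),1)," tongue y",np.median(q[(z<.035)&(z>.02),1]),"post",np.median(q[z>.07],0) if (z>.07).any() else None, "z max",z.max())
```

```text
scene L 414 rect c [-39.7  25.4] [ 20.9 151.1] fit mean -37.051003 27.395159 slope deg -5.2588315 y at -40: 27.666592
scene R 369 rect c [-39.7 -28.4] [151.5  21.3] fit mean -35.994625 -25.642862 slope deg 5.5786057 y at -40: -26.034082
 orange x [51.6 97.3]  tongue y 4.119534946998739 post [88.8798  1.9511] z max 0.07915576723550499
top L 433 rect c [-39.3  27.4] [ 18.2 149.9] fit mean -39.902096 27.1751 slope deg -5.3698387 y at -40: 27.184303
top R 430 rect c [-39.3 -25.8] [150.3  18.2] fit mean -39.68901 -26.150578 slope deg 5.615042 y at -40: -26.181152
 orange x [49.3 96. ]  tongue y -0.06806307331962663 post [87.5992  0.1736] z max 0.08285892539464679
top L 435 rect c [-39.1  27.4] [ 18.3 149.4] fit mean -39.751057 27.151861 slope deg -5.4684086 y at -40: 27.175694
top R 436 rect c [-39.2 -25.9] [150.   18.1] fit mean -39.314465 -25.909363 slope deg 5.6598697 y at -40: -25.977303
 orange x [49.1 96. ]  tongue y 0.2384434203919401 post [87.6267 -0.0119] z max 0.08288033709813258
```

```bash
cat > g.py <<'E'
import numpy as np
A=np.radians(-76.4); EX=np.array([np.cos(A),np.sin(A),0]); EY=np.array([-EX[1],EX[0],0]); C0=np.array([.528,-.0305,0])
def g2w(x,y=0,z=0): return C0+x*EX+y*EY+[0,0,z]
def w2g(p): d=np.array(p)-C0; return np.round([d@EX*1000,d@EY*1000,p[2]*1000],1)
E
python3 - <<'E'
from plan import *; from g import *
t=g2w(-.1,0,.13);print(t)
r,p,y=plan([.5715,.3114,.1343],2.042,t,np.radians(103.6),10,step=.05,tstep=.05)
print(r,p,y)
E
python3 -m crank '[[0,0,-0.02,0],[0,0,-0.05,0],[0,0,-0.08,0],[0,0,-0.1,0],[0,0,-0.1,0],[0,0,-0.1,0],[0,0,0,0],[0,0,0,0],[0,0,0,0],[0,0,0,0]]'
```

```text
[0.50448579 0.0666961  0.13      ]
[[-0.185, -0.168, 0.004, 0.032], [-0.193, -0.159, 0.004, 0.032], [-0.201, -0.149, 0.004, 0.032], [-0.208, -0.139, 0.005, 0.032], [-0.215, -0.128, 0.004, 0.021], [-0.016, -0.009, 0.001, -0.0], [0.0, 0.0, -0.0, -0.0], [0.0, 0.0, -0.0, -0.0], [0.0, 0.0, -0.0, -0.0], [0.0, 0.0, -0.0, -0.0]] [0.50441555 0.06664585 0.1299    ] 1.8079513473075604
time: 7.7
tool_pos: [0.5707, 0.311, 0.1322]
ee_rot: [-3.139, -0.0, 2.042]
wrist_force: [0.3, 0.4, -2.0]
width: 0.029
```

```bash
python3 -m crank '[[-0.1,-0.09,0,0.03],[-0.19,-0.16,0,0.03],[-0.2,-0.15,0,0.03],[-0.21,-0.14,0,0.03],[-0.215,-0.128,0,0.03],[-0.1,-0.07,0,0],[0,0,0,0],[0,0,0,0],[0,0,0,0],[0,0,0,0]]'
python3 - <<'E'
from meas import *; from g import *; from plan import *
o=robot.get_obs(); print(w2g(o['tool_pos']),o['ee_rot'],o['wrist_force'])
r,p,y=plan(o['tool_pos'],o['ee_rot'][2],g2w(-.1,0,.058),np.radians(103.6),4,step=.03);print(r,p,y)
snap("scene","2"); snap("top","2"); crop("scene","2",200,340,100,220,5); crop("top","2",170,310,150,270,5)
E
```

```text
time: 8.95
tool_pos: [0.5032, 0.0701, 0.1333]
ee_rot: [-3.141, -0.0, 1.807]
wrist_force: [0.5, -0.1, -1.3]
width: 0.0289
[-103.6   -0.4  133.3] [-3.1414 -0.0001  1.8075] [ 0.5336 -0.1417 -1.3037]
[[-0.007, 0.001, 0.15, -0.0], [-0.007, 0.001, 0.15, -0.0], [-0.004, 0.0, 0.077, -0.0], [-0.0, 0.0, -0.0, -0.0]] [0.5044 0.0667 0.0579] 1.8074867388327496
```

View pics/scene2_c200_100.png

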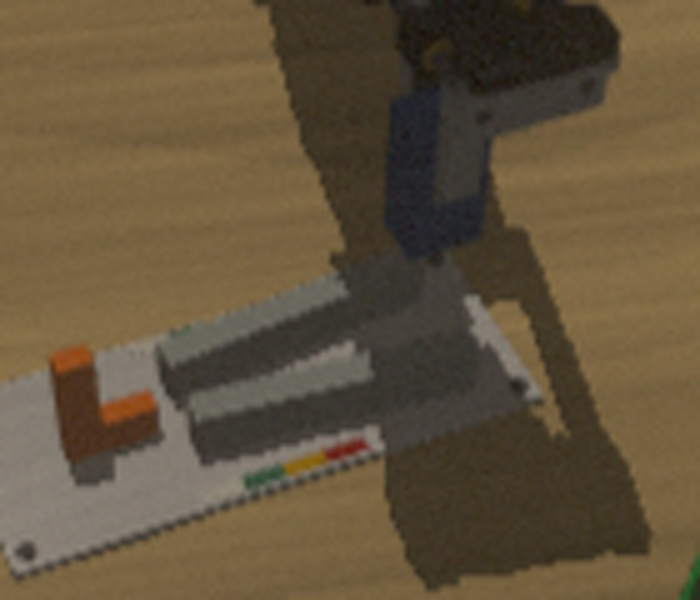

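View pics/top2_c170_150.png

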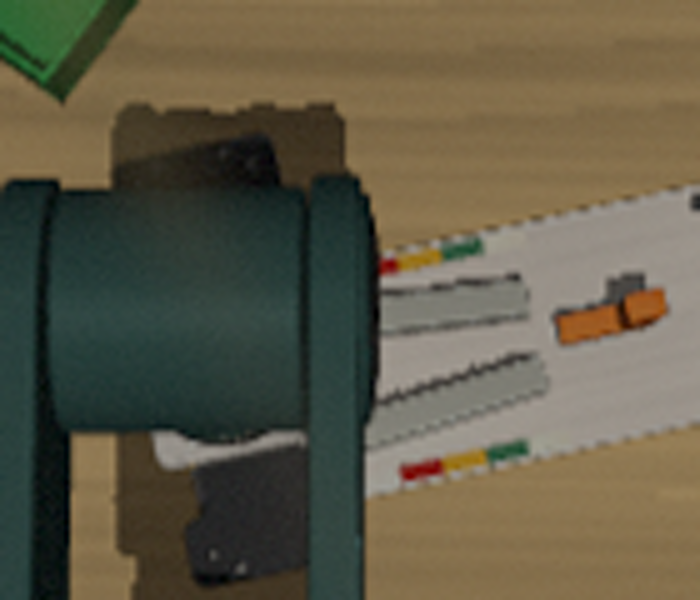

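The scene crop shows the bar at (435,180) held upright above the mouth. I'll lower it.

```bash
python3 -m crank '[[0,0,0.1,0],[0,0,0.1,0],[0,0,0.1,0],[0,0,0.05,0],[0,0,0.03,0],[0,0,0,0],[0,0,0,0],[0,0,0,0],[0,0,0,0],[0,0,0,0]]'; python3 -m crank '[[0,0,0.005,0],[0,0,0.005,0],[0,0,0.005,0],[0,0,0.003,0],[0,0,0,0],[0,0,0,0],[0,0,0,0],[0,0,0,0],[0,0,0,0],[0,0,0,0]]'
```

```text
time: 10.3
tool_pos: [0.5032, 0.0693, 0.0576]
ee_rot: [3.141, 0.0, 1.806]
wrist_force: [0.0, 0.6, -1.8]
width: 0.0288
time: 11.55
tool_pos: [0.5031, 0.0692, 0.0539]
ee_rot: [-3.142, 0.0, 1.806]
wrist_force: [0.2, 1.1, -2.3]
width: 0.029
```

```bash
python3 -m crank '[[0,0,0.005,0],[0,0,0.005,0],[0,0,0.005,0],[0,0,0,0],[0,0,0,0],[0,0,0,0],[0,0,0,0],[0,0,0,0],[0,0,0,0],[0,0,0,0]]'; python3 -m crank '[[0,0,0.003,0],[0,0,0,0],[0,0,0,0],[0,0,0,0],[0,0,0,0],[0,0,0,0],[0,0,0,0],[0,0,0,0],[0,0,0,0],[0,0,0,0]]'
```

```text
time: 12.8
tool_pos: [0.5031, 0.0693, 0.0509]
ee_rot: [-3.142, 0.0, 1.806]
wrist_force: [0.4, -0.2, -1.6]
width: 0.0287
time: 14.05
tool_pos: [0.5031, 0.0693, 0.0503]
ee_rot: [3.141, 0.0, 1.806]
wrist_force: [-0.5, -1.7, -0.5]
width: 0.0287
```

```bash
python3 -m crank '[[0,0.0035,0.002,0],[-0.02,0,0,0],[-0.03,0,0,0],[-0.04,0,0,0],[-0.04,0,0,0],[-0.04,0,0,0],[-0.04,0,0,0],[-0.03,0,0,0],[-0.02,0,0,0],[0,0,0,0]]'
python3 - <<'E'
from meas import *; from g import *
o=robot.get_obs(); print(w2g(o['tool_pos']),o['ee_rot'],"gforce",o['wrist_force']@EX,o['wrist_force']@EY)
E
```

```text
time: 15.3
tool_pos: [0.516, 0.0185, 0.0503]
ee_rot: [3.142, -0.0, 1.806]
wrist_force: [-1.7, 2.8, 6.2]
width: 0.0292
[-50.4  -0.2  50.3] [ 3.1415 -0.0001  1.8055] gforce -3.111980490062288 -0.9643236868427206
```

```bash
python3 -m crank '[[0,0.001,-0.0012,0],[-0.02,0,0,0],[-0.02,0,0,0],[-0.02,0,0,0],[-0.02,0,0,0],[-0.01,0,0,0],[0,0,0,0],[0,0,0,0],[0,0,0,0],[0,0,0,0]]'
python3 - <<'E'
from meas import *; from g import *
o=robot.get_obs(); print(w2g(o['tool_pos']),o['ee_rot'],"gforce",o['wrist_force']@EX,o['wrist_force']@EY)
snap("scene","3"); crop("scene","3",200,340,100,220,5)
E
```

```text
time: 16.55
tool_pos: [0.5185, 0.0027, 0.0503]
ee_rot: [-3.138, -0.004, 1.806]
wrist_force: [-5.5, 5.7, 8.9]
width: 0.0285
[-34.5  -1.5  50.3] [-3.1381 -0.0037  1.8063] gforce -6.877772685505878 -4.043626216104329
```

View pics/scene3_c200_100.png

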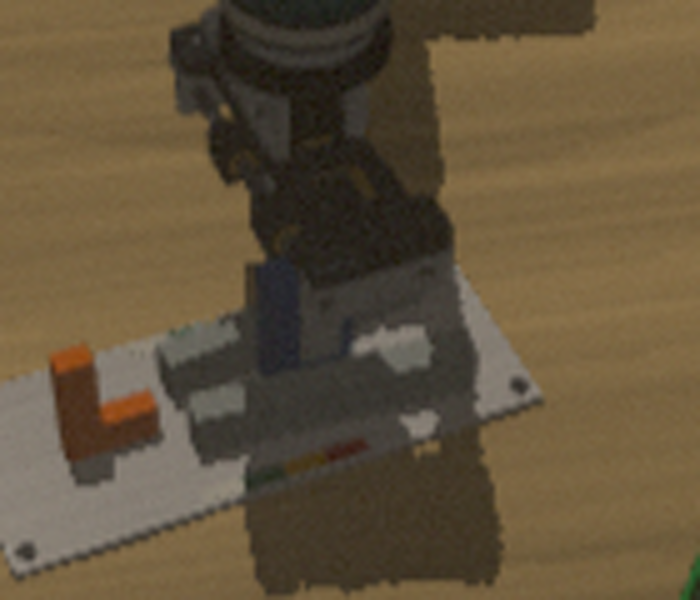

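```bash
python3 -m crank '[[0,-0.007,-0.003,0],[0,0,0,0],[0,0,0,0],[0,0,0,0],[0,0,0,0],[0,0,0,0],[0,0,0,0],[0,0,0,0],[0,0,0,0],[0,0,0,0]]'
python3 - <<'E'
from meas import *; from g import *
o=robot.get_obs(); print(w2g(o['tool_pos']),o['ee_rot'],"gforce",o['wrist_force']@EX,o['wrist_force']@EY,o['wrist_torque'])
E
```

```text
time: 17.85
tool_pos: [0.5186, 0.0008, 0.0503]
ee_rot: [-3.141, 0.0, 1.806]
wrist_force: [-2.2, 0.0, -2.0]
width: 0.029
[-32.6  -1.8  50.3] [-3.1407  0.0004  1.8059] gforce -0.5278458935447624 -2.098276351264411 [-0.139   0.3384  0.0024]
```

```bash
python3 -m crank '[[0,-0.004,0.001,0],[-0.005,0,0,0],[-0.005,0,0,0],[-0.005,0,0,0],[-0.005,0,0,0],[0,0,0,0],[0,0,0,0],[0,0,0,0],[0,0,0,0],[0,0,0,0]]'
python3 - <<'E'
from meas import *; from g import *
o=robot.get_obs(); print(w2g(o['tool_pos']),o['ee_rot'],"gforce",o['wrist_force']@EX,o['wrist_force']@EY,o['wrist_torque'])
E
```

```text
time: 19.1
tool_pos: [0.519, -0.003, 0.0505]
ee_rot: [-3.142, 0.0, 1.806]
wrist_force: [-1.0, -0.3, -3.6]
width: 0.0285
[-28.8  -2.3  50.5] [-3.1416  0.0002  1.806 ] gforce 0.05219324156709264 -1.045305257062283 [-0.1003 -0.017   0.0045]
```

```bash
python3 -m crank '[[0,-0.001,0.002,0],[-0.005,0,0,0],[-0.005,0,0,0],[-0.005,0,0,0],[0,0,0,0],[0,0,0,0],[0,0,0,0],[0,0,0,0],[0,0,0,0],[0,0,0,0]]'
python3 - <<'E'
from meas import *; from g import *
o=robot.get_obs(); print(w2g(o['tool_pos']),o['ee_rot'],"gforce",o['wrist_force']@EX,o['wrist_force']@EY,o['wrist_torque'])
E
```

```text
time: 20.35
tool_pos: [0.5193, -0.0045, 0.0503]
ee_rot: [3.141, -0.003, 1.806]
wrist_force: [-1.8, 5.1, 0.9]
width: 0.029
[-27.3  -2.3  50.3] [ 3.1413 -0.0028  1.8063] gforce -5.359366202726346 -0.5548707415172635 [ 1.094   0.2544 -0.0415]
```

```bash
python3 -m crank '[[-0.003,0,0,0],[-0.003,0,0,0],[0,0,0,0],[0,0,0,0],[0,0,0,0],[0,0,0,0],[0,0,0,0],[0,0,0,0],[0,0,0,0],[0,0,0,0]]'
python3 - <<'E'
from meas import *; from g import *
o=robot.get_obs(); print(w2g(o['tool_pos']),o['ee_rot'],"gforce",o['wrist_force']@EX,o['wrist_force']@EY,o['wrist_force'][2],o['wrist_torque'])
E
```

```text
time: 21.6
tool_pos: [0.5194, -0.0049, 0.0504]
ee_rot: [3.141, -0.005, 1.806]
wrist_force: [-2.2, 6.6, 1.4]
width: 0.0287
[-26.9  -2.3  50.4] [ 3.1413 -0.0045  1.8064] gforce -6.905149885049348 -0.6062223912842786 1.360555114410283 [ 1.4107  0.4159 -0.0109]
```

```bash
python3 -m crank '[[-0.003,0,0,0],[-0.003,0,0,0],[-0.003,0,0,0],[0,0,0,0],[0,0,0,0],[0,0,0,0],[0,0,0,0],[0,0,0,0],[0,0,0,0],[0,0,0,0]]'
python3 - <<'E'
from meas import *; from g import *
o=robot.get_obs(); print(w2g(o['tool_pos']),o['ee_rot'],"gforce",o['wrist_force']@EX,o['wrist_force']@EY,o['wrist_force'][2],o['wrist_torque'])
E
```

```text
time: 22.85
tool_pos: [0.5196, -0.0054, 0.0505]
ee_rot: [3.141, -0.007, 1.807]
wrist_force: [-2.5, 9.5, 3.0]
width: 0.0288
[-26.4  -2.3  50.5] [ 3.1414 -0.0071  1.8066] gforce -9.78267369799774 -0.22602159465818714 2.9648082090246013 [2.061  0.6398 0.0005]
```

```bash
python3 -m crank '[[-0.003,0,0,0],[0,0,0,0],[0,0,0,0],[0,0,0,0],[0,0,0,0],[0,0,0,0],[0,0,0,0],[0,0,0,0],[0,0,0,0],[0,0,0,0]]'
python3 - <<'E'
from meas import *; from g import *
o=robot.get_obs(); print(w2g(o['tool_pos']),o['ee_rot'],"gforce",o['wrist_force']@EX,o['wrist_force']@EY,o['wrist_force'][2],o['wrist_torque'])
E
python3 -m crank '[[0.006,0,0,0],[0.004,0,0,0],[0,0,0,0],[0,0,0,0],[0,0,0,0],[0,0,0,0],[0,0,0,0],[0,0,0,0],[0,0,0,0],[0,0,0,0]]'
python3 - <<'E'
from meas import *; from g import *
o=robot.get_obs(); print(w2g(o['tool_pos']),o['ee_rot'],"gforce",o['wrist_force']@EX,o['wrist_force']@EY,o['wrist_force'][2],o['wrist_torque'])
E
```

```text
time: 24.1
tool_pos: [0.5196, -0.0056, 0.0505]
ee_rot: [3.141, -0.008, 1.807]
wrist_force: [-3.0, 10.7, 2.8]
width: 0.0288
[-26.2  -2.3  50.5] [ 3.1413 -0.0079  1.8067] gforce -11.107220951813826 -0.3706142581586366 2.8159108682210308 [2.2917 0.5738 0.003 ]
time: 25.35
tool_pos: [0.5196, -0.0054, 0.0504]
ee_rot: [3.141, -0.004, 1.806]
wrist_force: [-1.6, 6.7, 1.0]
width: 0.0289
[-26.4  -2.3  50.4] [ 3.1413 -0.0043  1.8064] gforce -6.8868630629604075 -0.02797824512050303 0.9612850773320374 [ 1.4201  0.3788 -0.0199]
```

```bash
python3 -m crank '[[0,0,0,0],[0,0,0,0],[0,0,0,0],[0,0,0,0],[0,0,0,0],[0,0,0,0],[0,0,0,0],[0,0,0,0],[0,0,0,0],[0,0,0,0]]' -0.2; python3 -m crank '[[0,0,-0.1,0],[0,0,-0.2,0],[0,0,-0.2,0],[0,0,-0.2,0],[0.2,0,0,0],[0.3,0,0,0],[0.3,0,0,0],[0.1,0,0,0],[0,0,0,0],[0,0,0,0]]'
python3 - <<'E'
from meas import *; from g import *
o=robot.get_obs(); print(w2g(o['tool_pos']))
snap("scene","4"); snap("top","4"); crop("scene","4",180,320,120,220,5); crop("top","4",195,335,165,265,5)
for n in ("scene","top"):
    p,d=load(n,"4"); W=cloud(n,d); hsv=cv2.cvtColor(p,cv2.COLOR_RGB2HSV); G=(W-C0)
    gx=G@EX*1000; gy=G@EY*1000; z=W[...,2]*1000
    m=(abs(gx+26)<40)&(abs(gy)<30)&(z>78)&(z<100)
    q=np.stack([gx[m],gy[m]],-1); print(n,len(q),"z",np.median(z[m]),np.percentile(z[m],[5,95]),cv2.minAreaRect(q.astype(np.float32)),np.median(q,0))
    A=np.c_[q,np.ones(len(q))]; print("top plane slopes",np.linalg.lstsq(A,z[m],rcond=None)[0])
E
```

```text
time: 26.6
tool_pos: [0.5199, -0.0075, 0.0501]
ee_rot: [-3.142, 0.0, 1.806]
wrist_force: [0.1, 0.4, 0.2]
width: 0.0559
time: 27.85
tool_pos: [0.4782, 0.1667, 0.1901]
ee_rot: [-3.142, 0.001, 1.805]
wrist_force: [-1.0, -0.7, 0.5]
width: 0.0568
[-203.4   -2.   190.1]
scene 189 z 86.55969462504875 [79.8191 88.5733] ((-26.60226821899414, -2.2951889038085938), (40.51240158081055, 31.889204025268555), 1.5945570468902588) [-26.2676   1.1691]
top plane slopes [-0.0273 -0.1082 85.2378]
top 209 z 86.5784072066449 [83.3527 90.659 ] ((-26.551490783691406, 0.4132261276245117), (39.83303451538086, 29.71617889404297), 0.3155307173728943) [-26.6357  -0.0551]
top plane slopes [-0.0202  0.0178 86.2648]
```

View pics/scene4_c180_120.png

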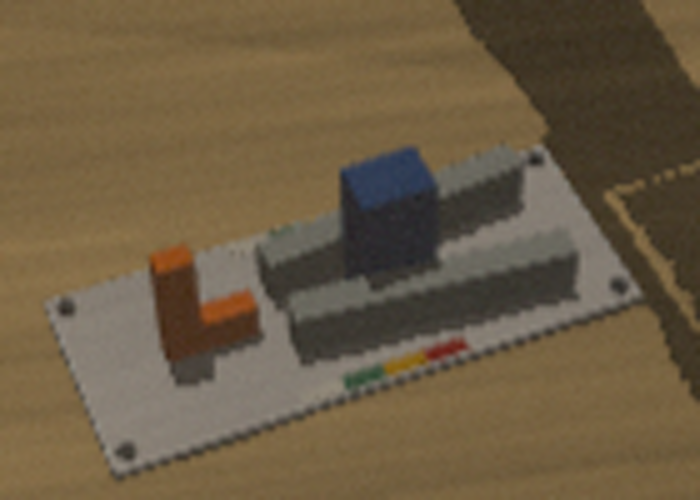

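View pics/top4_c195_165.png

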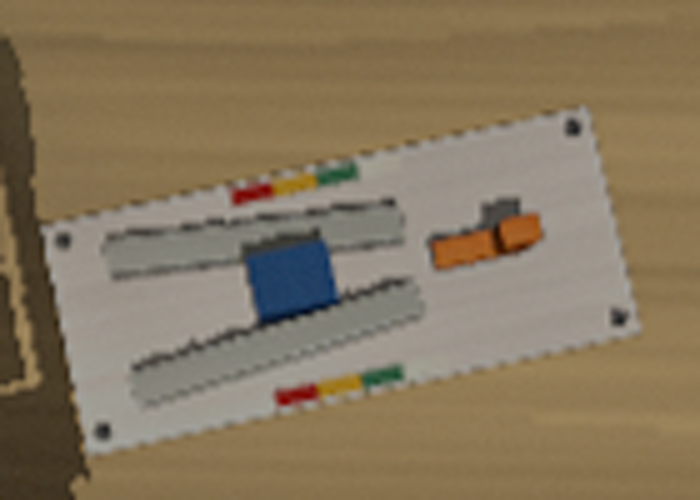

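The bar stands upright and wedged: in the top crop it is at (290,275), touching both rails, with its leading end at gauge x ≈ -6.6 mm. Next I'll move over the cursor post.

```bash
python3 -m crank '[[-0.15,0,0,0],[-0.25,0,0,0],[-0.3,0,0,0],[-0.3,0,0,0],[-0.3,0,0,0],[-0.15,0,0,0],[0,0,0.05,0],[0,0,0.1,0],[0,0,0.1,0],[0,0,0,0]]'
python3 - <<'E'
from meas import *; from g import *
o=robot.get_obs(); print(w2g(o['tool_pos']),o['ee_rot'])
snap("scene","5"); crop("scene","5",160,300,90,210,5)
E
```

```text
time: 29.2
tool_pos: [0.5437, -0.1133, 0.1376]
ee_rot: [-3.137, -0.003, 1.806]
wrist_force: [0.4, -0.4, 0.0]
width: 0.0565
[ 84.1  -4.2 137.6] [-3.1372 -0.0031  1.8065]
```

View pics/scene5_c160_90.png

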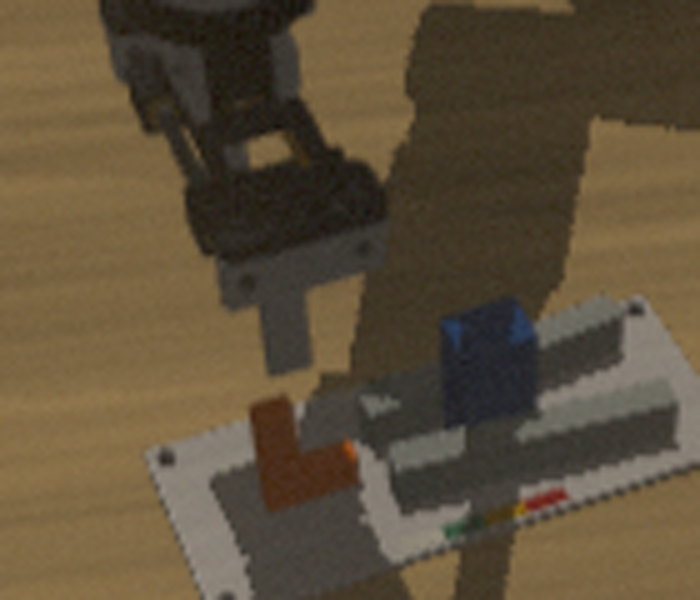

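```bash
python3 -m crank '[[-0.018,0.01,0.02,0],[0,0,0.05,0],[0,0,0.07,0],[0,0,0.07,0],[0,0,0.07,0],[0,0,0.07,0],[0,0,0.05,0],[0,0,0.03,0],[0,0,0,0],[0,0,0,0]]'
python3 - <<'E'
from meas import *; from g import *
o=robot.get_obs(); print(w2g(o['tool_pos']),o['ee_rot'])
snap("scene","6"); crop("scene","6",160,300,90,210,5)
E
```

```text
time: 30.5
tool_pos: [0.5488, -0.1177, 0.0547]
ee_rot: [3.141, 0.001, 1.806]
wrist_force: [-0.2, -0.2, -0.7]
width: 0.0563
[89.6 -0.3 54.7] [3.1406 0.0007 1.806 ]
```

View pics/scene6_c160_90.png

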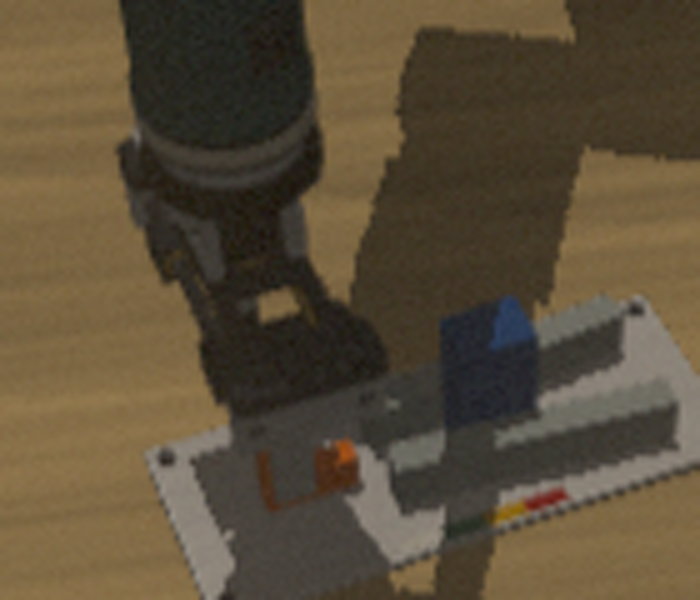

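```bash
python3 -m crank '[[0,-0.009,0.01,0],[0,0,0.01,0],[0,0,0,0],[0,0,0,0],[0,0,0,0],[0,0,0,0],[0,0,0,0],[0,0,0,0],[0,0,0,0],[0,0,0,0]]' 0.4; python3 -m crank '[[0,0,0,0],[0,0,0,0],[0,0,0,0],[0,0,0,0],[0,0,0,0],[0,0,0,0],[0,0,0,0],[0,0,0,0],[0,0,0,0],[0,0,0,0]]' 1;  python3 - <<'E'
from meas import *; from g import *
o=robot.get_obs(); print(w2g(o['tool_pos']),o['ee_rot'],"gforce",o['wrist_force']@EX,o['wrist_force']@EY,o['wrist_force'][2])
E
```

```text
time: 31.8
tool_pos: [0.5466, -0.1179, 0.0501]
ee_rot: [-3.142, 0.0, 1.806]
wrist_force: [0.7, 1.0, 0.0]
width: 0.0279
time: 33.05
tool_pos: [0.5467, -0.1179, 0.0502]
ee_rot: [3.141, 0.0, 1.806]
wrist_force: [2.1, -0.4, -0.9]
width: 0.0137
[89.4 -2.3 50.2] [3.1412 0.0001 1.806 ] gforce 0.9203454606846762 1.948902527544651 -0.9046081689466157
```

```bash
python3 -m crank '[[0.01,0.002,0,0],[0.02,0,0,0],[0.03,0,0,0],[0.04,0,0,0],[0.04,0,0,0],[0.04,0,0,0],[0.025,0,0,0],[0.015,0,0,0],[0,0,0,0],[0,0,0,0]]'
python3 - <<'E'
from meas import *; from g import *
o=robot.get_obs(); print(w2g(o['tool_pos']),o['ee_rot'],"gforce",o['wrist_force']@EX,o['wrist_force']@EY,o['wrist_force'][2])
snap("scene","7"); snap("top","7");crop("scene","7",160,300,90,210,5);crop("top","7",195,335,165,265,5)
E
```

```text
time: 34.3
tool_pos: [0.5364, -0.0747, 0.0501]
ee_rot: [-3.141, -0.001, 1.806]
wrist_force: [-1.4, 0.3, 1.3]
width: 0.0137
[45.  -2.2 50.1] [-3.1409 -0.0009  1.8061] gforce -0.6459832930319016 -1.2427931302337616 1.3161353850019037
```

View pics/scene7_c160_90.png

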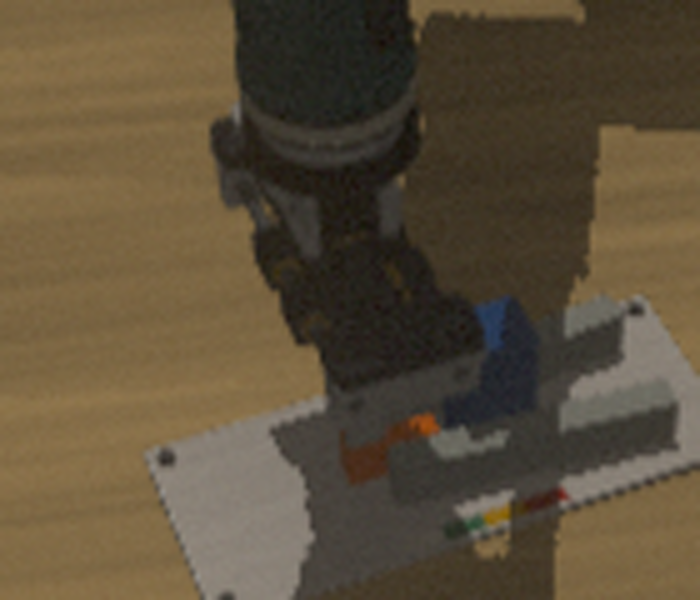

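View pics/top7_c195_165.png

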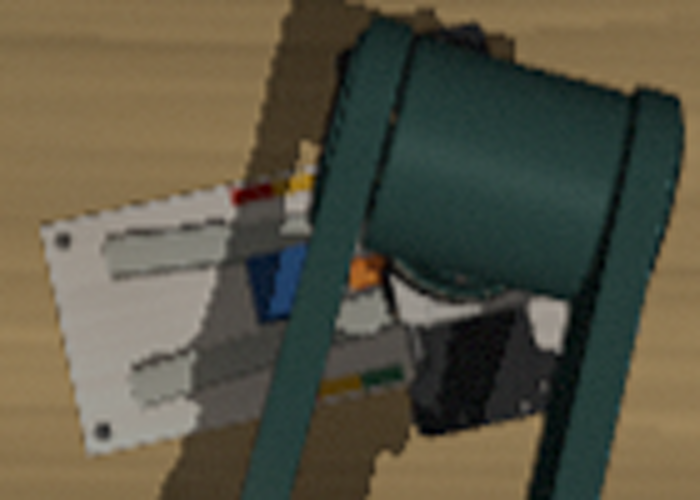

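The nose is about 10 mm from the bar: in the scene crop the orange tongue ends at (440,425), with the blue face just beyond. I'll advance gently.

```bash
python3 -m crank '[[0.005,0,0,0],[0.005,0,0,0],[0.005,0,0,0],[0.005,0,0,0],[0.005,0,0,0],[0.005,0,0,0],[0,0,0,0],[0,0,0,0],[0,0,0,0],[0,0,0,0]]'
python3 - <<'E'
from meas import *; from g import *
o=robot.get_obs(); print(w2g(o['tool_pos']),"gforce",o['wrist_force']@EX,o['wrist_force']@EY,o['wrist_force'][2],o['wrist_torque'])
E
python3 -m crank '[[0.003,0,0,0],[0,0,0,0],[0.003,0,0,0],[0,0,0,0],[0.002,0,0,0],[0,0,0,0],[0,0,0,0],[0,0,0,0],[0,0,0,0],[0,0,0,0]]'
python3 - <<'E'
from meas import *; from g import *
o=robot.get_obs(); print(w2g(o['tool_pos']),"gforce",o['wrist_force']@EX,o['wrist_force']@EY,o['wrist_force'][2],o['wrist_torque'])
E
```

```text
time: 35.65
tool_pos: [0.5351, -0.0691, 0.0501]
ee_rot: [-3.141, -0.0, 1.806]
wrist_force: [-5.0, -0.9, 3.2]
width: 0.0137
[39.2 -2.2 50.1] gforce -0.267611727572722 -5.084118690109398 3.1573015257278665 [-0.1936  0.7492  0.1085]
time: 36.9
tool_pos: [0.5348, -0.0678, 0.0501]
ee_rot: [-3.141, 0.0, 1.806]
wrist_force: [-4.9, -1.8, 3.3]
width: 0.014
[37.8 -2.2 50.1] gforce 0.6117779935114929 -5.151750758746168 3.2553012967588772 [-0.4317  0.8394  0.0748]
```

```bash
python3 -m crank '[[0,-0.005,-0.002,0],[0,0,0,0],[0.003,0,0,0],[0,0,0,0],[0.002,0,0,0],[0,0,0,0],[0,0,0,0],[0,0,0,0],[0,0,0,0],[0,0,0,0]]'
python3 - <<'E'
from meas import *; from g import *
o=robot.get_obs(); print(w2g(o['tool_pos']),"gforce",o['wrist_force']@EX,o['wrist_force']@EY,o['wrist_force'][2],o['wrist_torque'])
snap("scene","8");crop("scene","8",200,300,130,210,7)
E
```

```text
time: 38.15
tool_pos: [0.5342, -0.0667, 0.0502]
ee_rot: [3.14, -0.0, 1.806]
wrist_force: [5.3, 1.5, -8.4]
width: 0.0141
[36.6 -2.5 50.2] gforce -0.2041059297365689 5.477331000489532 -8.404125451986326 [-0.0985 -1.0722 -0.0013]
```

View pics/scene8_c200_130.png

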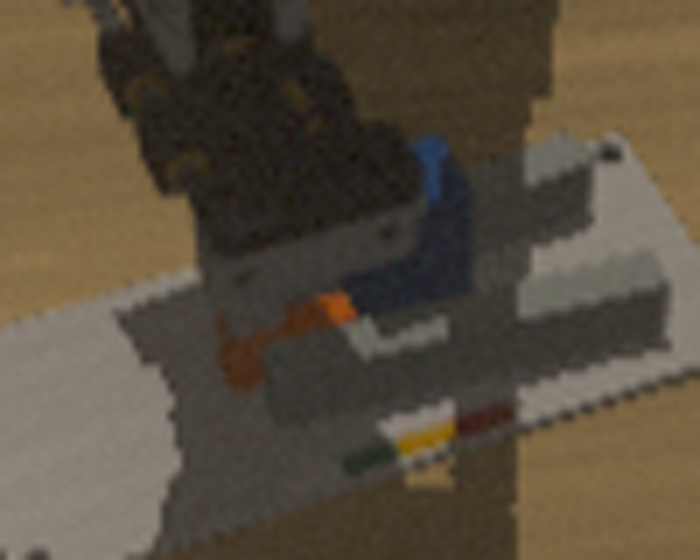

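```bash
python3 -m crank '[[0,0.0025,0.0015,0],[0,0,0,0],[0.002,0,0,0],[0,0,0,0],[0.002,0,0,0],[0,0,0,0],[0,0,0,0],[0,0,0,0],[0,0,0,0],[0,0,0,0]]'
python3 - <<'E'
from meas import *; from g import *
o=robot.get_obs(); print(w2g(o['tool_pos']),"gforce",o['wrist_force']@EX,o['wrist_force']@EY,o['wrist_force'][2],o['wrist_torque'])
E
python3 -m crank '[[0.002,0,0,0],[0,0,0,0],[0.002,0,0,0],[0,0,0,0],[0,0,0,0],[0,0,0,0],[0,0,0,0],[0,0,0,0],[0,0,0,0],[0,0,0,0]]'
python3 - <<'E'
from meas import *; from g import *
o=robot.get_obs(); print(w2g(o['tool_pos']),"gforce",o['wrist_force']@EX,o['wrist_force']@EY,o['wrist_force'][2],o['wrist_torque'])
E
```

```text
time: 39.45
tool_pos: [0.5341, -0.066, 0.0502]
ee_rot: [3.141, 0.0, 1.806]
wrist_force: [4.9, 0.6, -7.1]
width: 0.014
[36.  -2.4 50.2] gforce 0.57008653850001 4.937273396596032 -7.102879520859596 [-0.1523 -1.0772 -0.0158]
time: 40.7
tool_pos: [0.5339, -0.0652, 0.0502]
ee_rot: [3.142, 0.0, 1.806]
wrist_force: [4.2, 0.5, -7.8]
width: 0.0138
[35.1 -2.4 50.2] gforce 0.4898272583909812 4.208458850194172 -7.769300387036735 [-0.1123 -1.1646  0.0373]
```

```bash
python3 -m crank '[[0,0.002,0.0015,0],[0,0,0,0],[0.002,0,0,0],[0,0,0,0],[0,0,0,0],[0,0,0,0],[0,0,0,0],[0,0,0,0],[0,0,0,0],[0,0,0,0]]'
python3 - <<'E'
from meas import *; from g import *
o=robot.get_obs(); print(w2g(o['tool_pos']),"gforce",o['wrist_force']@EX,o['wrist_force']@EY,o['wrist_force'][2],o['wrist_torque'])
E
python3 -m crank '[[0.002,0,0,0],[0,0,0,0],[0.002,0,0,0],[0,0,0,0],[0,0,0,0],[0,0,0,0],[0,0,0,0],[0,0,0,0],[0,0,0,0],[0,0,0,0]]'
python3 - <<'E'
from meas import *; from g import *
o=robot.get_obs(); print(w2g(o['tool_pos']),"gforce",o['wrist_force']@EX,o['wrist_force']@EY,o['wrist_force'][2],o['wrist_torque'])
snap("scene","9");snap("top","9");crop("scene","9",200,300,130,210,7);crop("top","9",230,310,190,240,9)
E
```

```text
time: 41.95
tool_pos: [0.534, -0.065, 0.0501]
ee_rot: [-3.141, 0.0, 1.806]
wrist_force: [0.1, -1.8, 0.7]
width: 0.0138
[34.9 -2.3 50.1] gforce 1.7916200578926582 -0.33696153732672396 0.663454085930476 [-0.4531 -0.0747  0.0376]
time: 43.2
tool_pos: [0.534, -0.0649, 0.0502]
ee_rot: [-3.141, 0.002, 1.806]
wrist_force: [-0.2, -5.3, 0.8]
width: 0.0143
[34.9 -2.2 50.2] gforce 5.069762025008118 -1.4008180822825311 0.8031226685069928 [-0.8867  0.0582  0.0754]
```

View pics/scene9_c200_130.png

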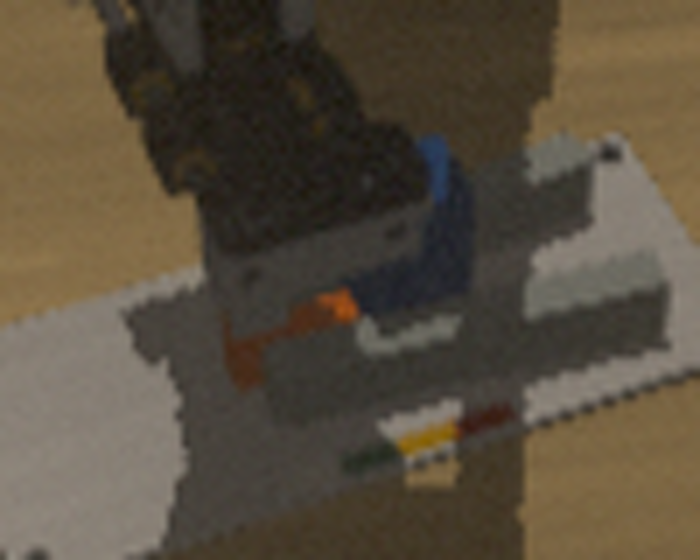

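View pics/top9_c230_190.png

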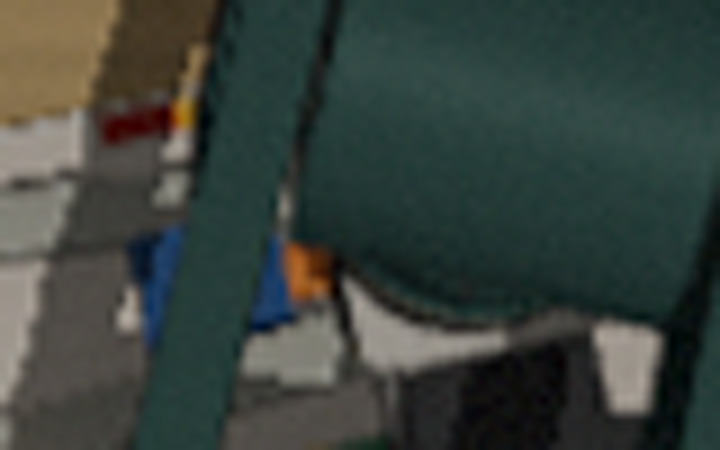

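The nose has met the bar: 0.8 mm more of commanded travel gave no motion, and the force rose to about 5 N. I'll ease the command back so the cursor is not pulled away, then release.

```bash
python3 -m crank '[[-0.0035,0,0,0],[0,0,0,0],[0,0,0,0],[0,0,0,0],[0,0,0,0],[0,0,0,0],[0,0,0,0],[0,0,0,0],[0,0,0,0],[0,0,0,0]]'
python3 - <<'E'
from meas import *; from g import *
o=robot.get_obs(); print(w2g(o['tool_pos']),"gforce",o['wrist_force']@EX,o['wrist_force']@EY,o['wrist_force'][2],o['wrist_torque'])
E
```

```text
time: 44.55
tool_pos: [0.534, -0.0649, 0.0501]
ee_rot: [-3.141, 0.001, 1.806]
wrist_force: [-1.8, -5.1, 2.6]
width: 0.0139
[34.9 -2.2 50.1] gforce 4.524732132136185 -2.9649865869267407 2.611708218783404 [-0.8565  0.3118  0.0701]
```

```bash
python3 -m crank '[[-0.0025,-0.001,0,0],[0,0,0,0],[0,0,0,0],[0,0,0,0],[0,0,0,0],[0,0,0,0],[0,0,0,0],[0,0,0,0],[0,0,0,0],[0,0,0,0]]'
python3 - <<'E'
from meas import *; from g import *
o=robot.get_obs(); print(w2g(o['tool_pos']),"gforce",o['wrist_force']@EX,o['wrist_force']@EY,o['wrist_force'][2],o['wrist_torque'])
E
```

```text
time: 45.8
tool_pos: [0.5341, -0.065, 0.0501]
ee_rot: [3.141, -0.0, 1.806]
wrist_force: [-3.5, -2.6, 5.0]
width: 0.0135
[35.  -2.2 50.1] gforce 1.7185558411476833 -4.008779618933441 5.019438119869677 [-0.2925  0.5597  0.1281]
```

```bash
python3 -m crank '[[0,0,0,0],[0,0,0,0],[0,0,0,0],[0,0,0,0],[0,0,0,0],[0,0,0,0],[0,0,0,0],[0,0,0,0],[0,0,0,0],[0,0,0,0]]' 0.0; python3 -m crank '[[0,0,-0.05,0],[0,0,-0.15,0],[0,0,-0.2,0],[0,0,-0.2,0],[0,0,-0.2,0],[-0.2,0,0,0],[-0.3,0,0,0],[-0.3,0,0,0],[-0.3,0,0,0],[-0.1,0,0,0]]'
python3 - <<'E'
from meas import *; from g import *
o=robot.get_obs(); print(w2g(o['tool_pos']),o['wrist_force'])
snap("scene","10"); snap("top","10"); crop("scene","10",190,290,130,210,7); crop("top","10",195,315,170,260,6)
for tag in ("4","10"):
  for n in ("scene","top"):
    p,d=load(n,tag); W=cloud(n,d); hsv=cv2.cvtColor(p,cv2.COLOR_RGB2HSV); G=(W-C0)
    gx=G@EX*1000; gy=G@EY*1000; z=W[...,2]*1000
    m=(abs(gx+26)<30)&(abs(gy)<25)&(z>78)&(z<100)&(hsv[...,0]>100)&(hsv[...,0]<135)
    q=np.stack([gx[m],gy[m]],-1).astype(np.float32); print(tag,n,len(q),"z",np.median(z[m]),"bar",cv2.minAreaRect(q),np.median(q,0))
    o=(hsv[...,0]<15)&(hsv[...,1]>130)&(gx>-20)&(gx<110)&(abs(gy)<25)
    print("   tongue x",np.percentile(gx[o&(z<34)&(z>22)],[1,50,99]) if (o&(z<34)&(z>22)).any() else None,"post x",np.percentile(gx[o&(z>65)],[2,50,98]) if (o&(z>65)).any() else None)
E
```

```text
time: 47.05
tool_pos: [0.534, -0.0652, 0.0499]
ee_rot: [-3.142, 0.0, 1.806]
wrist_force: [0.4, -0.3, 0.4]
width: 0.047
time: 48.3
tool_pos: [0.5898, -0.3022, 0.2096]
ee_rot: [-3.141, 0.0, 1.802]
wrist_force: [0.9, 0.9, -0.3]
width: 0.0468
[278.6  -3.8 209.6] [ 0.9389  0.9164 -0.338 ]
4 scene 161 z 86.67506748053543 bar ((-26.201801300048828, -1.3096370697021484), (39.65742111206055, 29.50023651123047), 2.839306592941284) [-25.7666   1.0717]
   tongue x [49.589  69.5793 96.2931] post x [78.1015 87.8693 96.5899]
4 top 209 z 86.5784072066449 bar ((-26.551490783691406, 0.4132261276245117), (39.83303451538086, 29.71617889404297), 0.3155307173728943) [-26.6357  -0.0551]
   tongue x [47.8058 63.8608 85.5357] post x [77.6224 86.5694 96.3872]
10 scene 172 z 86.40473519096204 bar ((-26.56998062133789, -0.5400981903076172), (29.380786895751953, 38.757625579833984), 88.72824096679688) [-25.503   1.973]
   tongue x [-6.129  11.027  42.3155] post x [24.3109 34.7214 42.4418]
10 top 208 z 86.79687463983466 bar ((-26.7470645904541, 0.06840896606445312), (29.50514030456543, 39.374202728271484), 89.8776626586914) [-26.7184  -0.0238]
   tongue x [-3.625   9.9942 28.2905] post x [23.0592 32.3816 41.2357]
```

```bash
ls pics | grep 10_
```

```text
scene10_c190_130.png
top10_c195_170.png
```

View pics/scene10_c190_130.png

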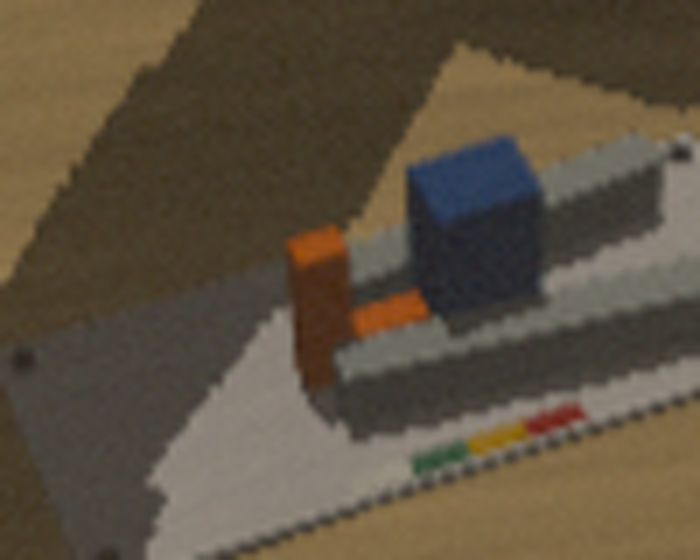

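View pics/top10_c195_170.png

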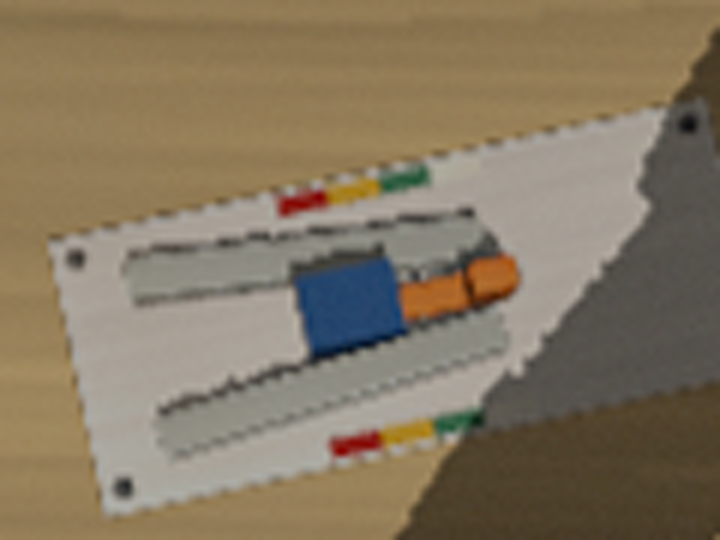

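The bar hasn't moved: its centre is at gauge x ≈ -26.6 mm before and after. The orange nose meets its blue face at (428,295) in the scene crop, with no gap, and the arm is clear. I'll hand the job in.

Run:
```python
from bench import robot
print(robot.close_job()); print(robot.get_obs()['time'])
```

```text
the job is handed in; nothing more can be done
None
the job is handed in; nothing more can be done
```

The bar is wedged in the slot and the orange cursor's nose is up against it. I handed the job in at about 48 s of the 72 s allowed. The gripper closed to 28.7 mm on the bar, so it is about 28.7 mm wide. The tool position and both cameras put its leading end at gauge x ≈ -6.5 mm, which corresponds to about 29 mm of slot width.

**Bar:** I gripped it across its width, stood it in the mouth and slid it along the floor. On the way in the bar pressed on the left rail with about 4 N sideways, and I shifted it about 2 mm across to clear that. The last push reached 11 N with almost no sideways force, so both rails were in contact. The bar stayed upright when I let go, and the pictures put its centre at gauge x ≈ -26.6 mm both before and after the cursor move.

**Cursor:** I gripped the post and slid it until the nose stopped against the bar. The contact force peaked at about 5 N, firmer than I intended, though the bar did not move. I eased it to under 2 N and released. In the last pictures the nose meets the bar's face with no visible gap; the estimates agree to about 0.2 mm, which is closer than the 2 mm camera calibration can confirm.

**Disagreements:**
- The tool and the cameras differed by about 2 mm across the slot; I followed the felt contact.
- The guided cursor put up to about 5 N sideways and 8 N vertically on the gripper while I slid it.

I did not measure the bin, coupling or plug again at the end, but the arm did not go near them.

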